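Snap the cover onto the first-aid tray

ROBOT

A 6-joint arm with a two-finger parallel gripper is mounted at the origin on the work surface. World frame = base frame: x ahead of the robot, y to its left, z up, the work surface at z = 0. Lengths are in m, angles in rad, forces in N, time in s.
With the tool pointing down it reaches from about 0.35 to 0.775 m from the base axis. Payload 7.3 kg.
Tool frame: the origin (TCP) lies at the very end of the fingers, on their centre line; the grasp point (between the pads) lies 19 mm behind it; z points along the fingers, y is the line along which they close (so a half turn about z gives the same grasp; the last joint's range is limited). The gripper opens to 92 mm and grips with 3 to 60 N. Pads are 19 mm wide; open, the fingers measure 130 mm over their backs; the gripper's body (75 mm by 190 mm) begins 47 mm behind the grasp point.
Start: joints at [0.969, 0.342, 1.524, -0, 1.275, -0.146], TCP at [0.231, 0.471, 0.227] pointing down, gripper open.
Joint ranges: [-2.53, 2.53], [-0.77, 2.02], [0.04, 2.7], [-1, 4.14], [0.28, 2.66], [-3.11, 3.11]. Speed limits (rad/s): [2.57, 2.57, 3.14, 3.14, 3.14, 3.14].

INTERFACE

Orientations are given as [roll, pitch, yaw] about the fixed x, y, z axes, in that order (R = Rz(yaw) Ry(pitch) Rx(roll)).
In Python, from cell import observe, read_camera, get_calibration, hand_in, search_frame gives the robot as it stands.
- The arm moves only by the tool step_arm, never from a script. Its argument "commands" is a list of rows, each an object with "translation": the shift along the tool's x, y, z in mm, a list of three; "roll": the turn about the tool's z in rad. In form: [{"translation": [x, y, z], "roll": roll}, ...]. A call has 1 to 20 rows; each row shifts and turns the commanded pose from where the row before left it, along the tool's axes as they then stand; what a row does not reach is not made up. A row lasts 1/12 s, in which the tool goes at most 41.7 mm and 7.16 degrees, less where a joint would pass 70% of its speed; a pose out of reach is approached as far as the arm can. A call is refused whole if a number of a shift passes 41.7 or a number of a turn 0.125, either way. A call with a gripper value outside its range is refused whole. "fingers" is the opening, from 0 (shut) to 1 (fully open), set as the call begins (left out, the last holds). The fingers move at their own pace and stop on an object; "grip_force" is the grip in N (left out, the last holds). Time passes only in rows, so rows that do not move let the fingers close. It gives the time, the measured TCP pose, the force, the opening and the grip force at its end, in the units of the state.
- observe(): the state, without advancing time (a new reading comes with each control period).
- read_camera(name): name is "scene" or "top" or "wrist"; returns the picture (400x640x3 uint8, red, green, blue); there is no depth.
- get_calibration(name): a dict with "camera_matrix" (3x3 intrinsics, pixels), "world_from_camera" (4x4, takes a point from camera to world coordinates). Camera axes: x right, y up, looking along -z (the intrinsics and any distortion apply to the point x, -y, -z); pixel columns grow to the right and rows downward; lengths in m; the calibration is good to about 2 mm. The wrist camera is an equidistant fisheye: a pixel r from the principal point sees the ray r / f radians off the axis. A picture is of the moment at which its call begins: read the wrist's pose just before it. get_calibration takes no time and is no camera call; for the wrist camera it gives the pose at the moment of the call.
- hand_in(): hands the job in; it is judged then, once.
Trained networks look in the newest picture that a camera, given by its name, has taken for a name from the list of things; names that differ only in an ending like _2 or _b are one class to them, and where a whole thing is asked for, a point or a joint stands for the part that bears it (a point fixed in the world has none). Each returns a list of dicts, best first, with "confidence" (0 to 1); they miss things now and then, are a little off and sometimes report something else, mostly with a low value. They report only what shows in the picture. A call takes as long as a camera call. They do not tell look-alikes from the thing itself.
- search_frame(camera, name): "at" ([x, y, z] in m, in world coordinates, good to about 4 mm: the middle of the surface that is visible of it).
The state is a dict: "time": time; "qpos": joint angles; "qvel": joint speeds; "joint_efforts": joint torques, N m; "tool_pos": TCP position; "tool_rot": TCP orientation; "contact_force": force on the tool from outside, world axes, zero at the start; "torque": the same for the moment, N m; "opening": finger opening in m; "grip_force": force on a finger pad.
Only numpy, scipy, OpenCV 4.12 (cv2) and the standard library are available. Lean on these libraries where they do the work, as an engineer would, in place of code of your own. Each camera call takes 0.05 s, during which the arm holds its last target. There are 200 camera calls.

TASK

Close the white first-aid tray: pick up the sage cover by its ridge, lay it level on top of the tray's two blue snap hooks and let go of it. Then press it straight down until both ends have clicked under their hooks and it sits fully home on the tray, and leave it there. Do not shift or tip the other things on the counter.

Things in the scene. Friction and masses are not known exactly. Their poses are not given: they have to be found in the camera images.
- tray: White open first-aid tray fixed to the counter, blue snap hooks at its two ends. Origin: centre of its underside, on the counter; z up, y along its long side. Body 94 (x) x 149 (y) mm, walls 40 mm tall. Four white guide tabs on the long sides (inner faces x = +-47 mm, |y| 55 to 69 mm, up to 78 mm high, tops flared outward) leave the cover 2 mm play each side in x.
- tray_seat (a point): Point on the tray's axis at the height of its wall tops, 40 mm above the counter: where the middle of the cover's underside lies when fully home (cover plate top then 48 mm up). Laid on loosely, the cover rests on the hooks' slopes with its underside about 58 mm above the counter.
- cover_center (a point): Centre of the loose cover, half-way up, 19 mm above its underside; z up, y along its long side. Flat sage plate 90 (x) x 150 (y) x 8 mm, with a darker ridge upright in its middle: 16 mm thick (x), 60 mm long (y), top 38 mm above the underside; grip it across its thickness. White discs at y = +-46 mm mark where to press. About 120 g; either end fits either hook.
- hook_a (a joint): Outward bend (rad) of the blue hook at the tray's +y end, sprung to 0; about 0.09 as the cover passes the catch, near 0 once clicked. 40 mm wide (x), at y = 78.5 mm, top 67 mm up; catch underside 49.5 mm up, nose at y = 71 mm, above it a slope up and outward, 30 degrees from vertical. It gives at about 4 to 10 N.
- hook_b (a joint): Snap hook at the tray's -y end: the same.
- pill_bottle: Small blue plastic pill bottle with a white cap, 52 mm across, 90 mm tall, standing. Bystander. Origin: centre of its underside.
- tumbler: Sage ceramic tumbler, 76 mm across, 95 mm tall, standing. Bystander. Origin: centre of its underside.
- acrylic_box: Clear acrylic open box, 120 x 160 mm, 60 mm tall, with a few things in it. Bystander. Origin: centre of its underside.
- carton: White and green carton, 60 x 100 mm, 70 mm tall. Bystander. Origin: centre of its underside.
- lotion: White lotion bottle, 60 mm across, 150 mm tall, standing. Bystander. Origin: centre of its underside.
- soap_block: Cream block of soap, 60 x 90 mm, 30 mm tall. Bystander. Origin: centre of its underside.
- dish: Shallow white ceramic dish, 100 mm across, 30 mm tall. Bystander. Origin: centre of its underside.
Mind the look-alikes: they are no part of the job. Leave any purple look-alike of the part that bears cover_center alone.

How it is judged:
On the way:
1. the cover lies loosely and level on both hooks, let go by the gripper, neither end pressed down yet (horizontal distance between cover_center and tray below 0.01 m and angle between the x axis of cover_center and the x axis of tray, either way round below 0.1 rad and z of cover_center in the frame of tray between 0.07 and 0.088 m and angle between cover_center's own z axis and vertical below 0.1 rad and contact force between each of the arm, the fingers and cover below 0.2 N), for 0.2 s.
At the end, for the whole second after the job is handed in: The cover is fully home on the tray: its centre within 10 mm of the tray's centre line, turned less than 0.1 rad from it, level within 0.035 rad, its underside no more than 3.5 mm above the wall tops, and both hooks sprung back (under 0.04 rad) (horizontal distance between cover_center and tray below 0.01 m and angle between the x axis of cover_center and the x axis of tray, either way round below 0.1 rad and z of cover_center in the frame of tray between 0.055 and 0.0625 m and angle between the z axis of cover_center and the z axis of tray, either way round below 0.035 rad and value of joint each of hook_a, hook_b below 0.04 rad); the robot touches nothing.
It fails at once if a bystander on the counter is shifted more than 30 mm or tipped over (distance of any of pill_bottle, tumbler, acrylic_box, carton, lotion, soap_block, dish from where it was at the start of the episode above 0.03 m or angle between any of pill_bottle, tumbler, acrylic_box, carton, lotion, soap_block, dish's own z axis and vertical above 0.4 rad).
It also fails if it takes over 54 s, if anything falls off the work surface, if the arm or the gripper's body presses on something with over 40 N, if the wrist force passes 120 N, or if a joint passes its speed limit or range.

## Working session

There is one attempt and no reset: what is moved stays moved. The work goes in short steps, Python scripts to look and compute and a tool call to move; the robot and the scene stay as the last step left them, time stands still between calls to the robot, and variables do not carry over. Pictures are saved under pics/ and viewed, at most 10 in all, crops included, and the job is handed in when it is done.

Besides the shell and the picture viewer there is one more tool, called in YAML: its name, and indented under it one key for each argument. step_arm: Moves the arm, as the interface text tells. Its arguments: {"type":"object","properties":{"commands":{"type":"array"},"fingers":{"type":"number"},"grip_force":{"type":"number"}},"required":["commands"]}

```bash
mkdir -p pics
python3 - <<'E'
from cell import *
import cv2,numpy as np
s=observe();print(s['time'],s['tool_pos'],s['tool_rot'])
ims=[]
for c in ["top","scene"]:
    im=read_camera(c);cv2.imwrite(f'pics/{c}0.png',im[:,:,::-1])
    for n in ["cover_center","tray","hook_a","pill_bottle","tumbler","acrylic_box","carton","lotion","soap_block","dish"]:
        for d in search_frame(c,n)[:3]: print(c,n,np.round(d['at'],3),round(d['confidence'],2))
for c in ["top","scene"]:
    k=get_calibration(c);print(np.round(k['camera_matrix'],1).tolist(),np.round(k['world_from_camera'],3).tolist(),[x for x in k])
print(observe()['time'])
E
```

```text
0.0 [0.23084892 0.47108753 0.22603918] [-3.14008080e+00 -2.33996161e-04  2.68577513e+00]
top cover_center [0.547 0.16  0.005] 0.91
top cover_center [0.403 0.374 0.007] 0.82
top cover_center [0.38  0.145 0.007] 0.63
top tray [ 0.506 -0.229  0.03 ] 0.67
top hook_a [ 0.484 -0.152  0.064] 0.62
top hook_a [ 0.527 -0.304  0.059] 0.51
top pill_bottle [ 0.757 -0.015  0.089] 0.65
top pill_bottle [ 0.422 -0.457  0.067] 0.5
top tumbler [ 0.758 -0.172  0.049] 0.97
top acrylic_box [0.76  0.208 0.032] 0.71
top carton [ 0.426 -0.459  0.068] 0.88
top lotion [0.394 0.532 0.096] 0.91
top lotion [ 0.758 -0.176  0.051] 0.43
top soap_block [0.575 0.489 0.032] 0.9
top dish [ 0.756 -0.014  0.089] 0.73
top dish [ 0.656 -0.414  0.016] 0.55
scene cover_center [0.416 0.369 0.006] 0.97
scene cover_center [0.389 0.135 0.008] 0.88
scene cover_center [0.555 0.152 0.005] 0.58
scene tray [ 0.508 -0.232  0.031] 0.81
scene hook_a [ 0.529 -0.301  0.054] 0.53
scene hook_a [ 0.488 -0.153  0.058] 0.43
scene pill_bottle [ 0.78  -0.021  0.079] 0.88
scene tumbler [ 0.736 -0.167  0.053] 0.7
scene acrylic_box [0.763 0.213 0.04 ] 0.65
scene carton [ 0.438 -0.469  0.071] 0.79
scene lotion [0.405 0.528 0.082] 0.86
scene soap_block [0.587 0.484 0.028] 0.93
scene dish [ 0.652 -0.407  0.019] 0.86
[[385.7, 0.0, 320.7], [0.0, 385.7, 201.1], [0.0, 0.0, 1.0]] [[0.022, 0.991, -0.129, 0.428], [-1.0, 0.02, -0.016, 0.003], [-0.013, 0.129, 0.992, 1.304], [0.0, 0.0, 0.0, 1.0]] ['camera_matrix', 'world_from_camera']
[[391.9, 0.0, 321.6], [0.0, 391.9, 202.4], [0.0, 0.0, 1.0]] [[0.507, -0.719, 0.476, 1.151], [0.862, 0.429, -0.271, -0.315], [-0.009, 0.547, 0.837, 1.058], [0.0, 0.0, 0.0, 1.0]] ['camera_matrix', 'world_from_camera']
1.1
```

View pics/top0.png

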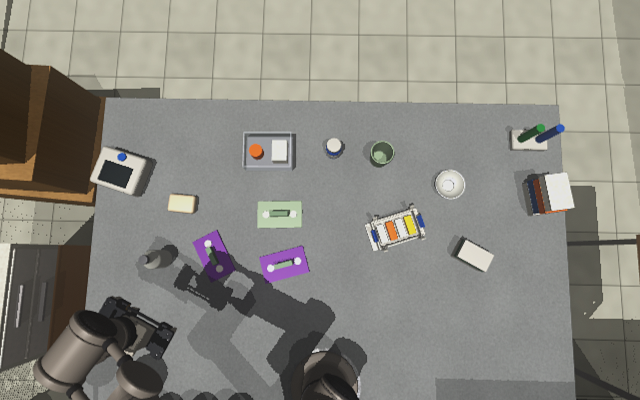

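View pics/scene0.png

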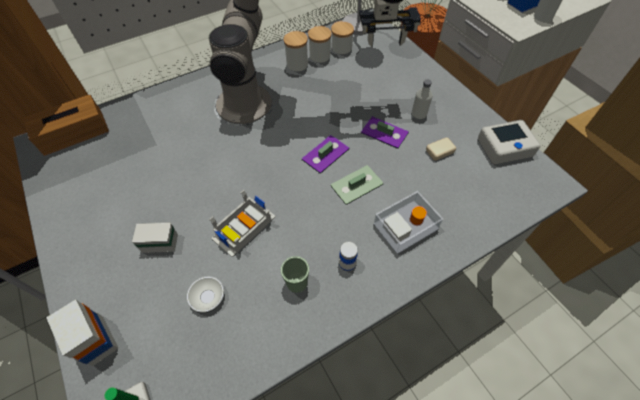

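Candidates for the cover are sage at top (279,214), purple at (213,255) and purple at (285,263). I choose the sage one, at about (0.55, 0.156). The tray is at top (396,228), about (0.507, -0.23), turned about 0.27 rad. Next I move above the cover.

step_arm:
  commands:
    - {"translation": [-35.4, -11.9, 0], "roll": 0}
    - {"translation": [-35.4, -11.9, 0], "roll": 0}
    - {"translation": [-35.4, -11.9, 0], "roll": 0}
    - {"translation": [-35.4, -11.9, 0], "roll": 0}
    - {"translation": [-35.4, -11.9, 0], "roll": 0}
    - {"translation": [-35.4, -11.9, 0], "roll": 0}
    - {"translation": [-35.4, -11.9, 0], "roll": 0}
    - {"translation": [-35.4, -11.9, 0], "roll": 0}
    - {"translation": [-35.4, -11.9, 0], "roll": 0}
    - {"translation": [-35.4, -11.9, 0], "roll": 0}
    - {"translation": [-35.4, -11.9, 0], "roll": 0}
    - {"translation": [-35.4, -11.9, 0], "roll": 0}
    - {"translation": [0, 0, 0], "roll": 0.124}
    - {"translation": [0, 0, 0], "roll": 0.124}
    - {"translation": [0, 0, 0], "roll": 0.124}
    - {"translation": [0, 0, 0], "roll": 0.124}
    - {"translation": [0, 0, 0], "roll": 0.124}
    - {"translation": [0, 0, 0], "roll": 0.124}
    - {"translation": [0, 0, 0], "roll": 0.124}
    - {"translation": [0, 0, 0], "roll": 0.124}
  fingers: 1

```text
time: 2.77
tool_pos: [0.5497, 0.1562, 0.2267]
tool_rot: [-3.142, -0.0, 1.688]
contact_force: [-0.6, 0.5, 0.7]
opening: 0.0918
grip_force: 0.0
```

step_arm:
  commands:
    - {"translation": [0, 0, 0], "roll": 0.124}
    - {"translation": [0, 0, 0], "roll": 0}
    - {"translation": [0, 0, 0], "roll": 0}

```text
time: 3.02
tool_pos: [0.5497, 0.1562, 0.2267]
tool_rot: [3.142, -0.0, 1.574]
contact_force: [-0.2, 0.9, 0.1]
opening: 0.0917
grip_force: 0.0
```

Run:
```python
from cell import *
import cv2,numpy as np
s=observe();print(s['time'],s['tool_pos'],s['tool_rot'],s['contact_force'])
k=get_calibration("wrist");print(np.round(k['camera_matrix'],1).tolist(),np.round(k['world_from_camera'],3).tolist())
im=read_camera("wrist");cv2.imwrite('pics/w1.png',im[:,:,::-1])
for d in search_frame("wrist","cover_center"):print(d)
```

```text
3.0167 [0.5496686  0.15621041 0.22673366] [ 3.14150527e+00 -4.73793971e-05  1.57357318e+00] [-0.15197752  0.87589941  0.08020776]
[[309.7, 0.0, 321.7], [0.0, 309.7, 201.3], [0.0, 0.0, 1.0]] [[1.0, -0.004, -0.001, 0.549], [0.004, 0.963, 0.268, 0.229], [-0.0, -0.268, 0.963, 0.385], [0.0, 0.0, 0.0, 1.0]]
{'at': [0.3915, 0.3607, 0.0079], 'confidence': 0.97}
{'at': [0.755, 0.2055, 0.0394], 'confidence': 0.66}
{'at': [0.5521, 0.168, 0.0102], 'confidence': 0.63}
{'at': [0.3878, 0.148, 0.0087], 'confidence': 0.63}
```

View pics/w1.png

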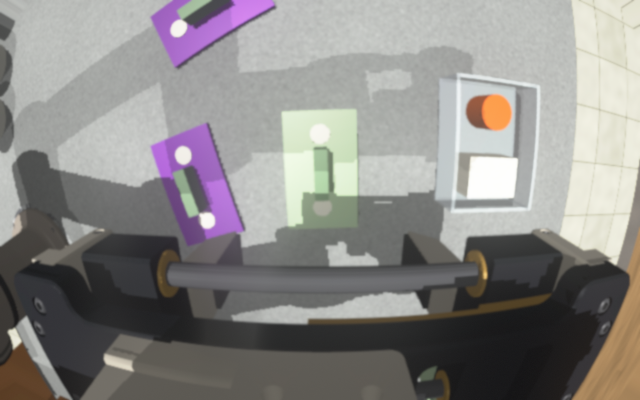

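The wrist view shows the sage cover with corners near (283,111), (356,109), (357,227) and (287,229). Its discs are at (319,133) and (322,208), and both purple ones lie to its left, so the choice is confirmed. Next I measure it precisely.

```bash
cat > h.py <<'E'
from cell import *
import cv2,numpy as np
def rays(cam,uv,k):
    K=k['camera_matrix'];T=k['world_from_camera'];uv=np.atleast_2d(uv).astype(float)
    a=(uv[:,0]-K[0,2])/K[0,0];b=(uv[:,1]-K[1,2])/K[1,1]
    if cam=='wrist':
        r=np.hypot(a,b)+1e-9;d=np.c_[np.sin(r)*a/r,-np.sin(r)*b/r,-np.cos(r)]
    else: d=np.c_[a,-b,-np.ones_like(a)]
    return T[:3,3],d@T[:3,:3].T
def plane(cam,uv,k,z):
    o,d=rays(cam,uv,k);return o+d*((z-o[2])/d[:,2])[:,None]
def tri(obs):
    A=np.zeros((3,3));b=np.zeros(3)
    for o,d in obs:
        d=d/np.linalg.norm(d);P=np.eye(3)-np.outer(d,d);A+=P;b+=P@o
    p=np.linalg.solve(A,b);return p,[np.linalg.norm(np.cross(p-o,d/np.linalg.norm(d))) for o,d in obs]
def biggest(m,lo,box=None):
    if box: q=np.zeros_like(m);x0,y0,x1,y1=box;q[y0:y1,x0:x1]=m[y0:y1,x0:x1];m=q
    n,l,s,c=cv2.connectedComponentsWithStats(m.astype(np.uint8))
    return [(l==i,s[i],c[i]) for i in sorted(range(1,n),key=lambda i:-s[i,4]) if s[i,4]>=lo]
E
python3 - <<'E'
from h import *
disc={}
for cam,f,box in [("wrist","w1",(270,95,370,240)),("top","top0",(250,195,310,235))]:
    k=get_calibration(cam);im=cv2.imread(f'pics/{f}.png');hsv=cv2.cvtColor(im,cv2.COLOR_BGR2HSV)
    H,S,V=cv2.split(hsv)
    g=(H>40)&(H<85)&(S>45)
    m,st,c=biggest(g,50,box)[0]
    hull=cv2.convexHull(np.argwhere(m)[:,::-1].astype(np.int32))
    p=plane(cam,hull[:,0]+0.0,k,0.008)[:,:2]
    r=cv2.minAreaRect((p*1000).astype(np.float32));print(cam,st,r)
    full=np.zeros(g.shape,np.uint8);cv2.fillConvexPoly(full,hull,1)
    w=(full>0)&~g&(S<45)
    disc[cam]=[x[2] for x in biggest(w,5)[:4]];print([ (x[1][4],x[2].round(1)) for x in biggest(w,4)[:4]])
    # dark ridge pixels
    rd=(full>0)&(S>80)
    for x in biggest(rd,15)[:2]: print('ridge',x[1],x[2].round(1),plane(cam,[x[2]],k,.038).round(4))
    for d in disc[cam]: print('disc at .008',plane(cam,[d],k,.008).round(4))
E
```

```text
wrist [314 149  17  50 700] ((549.392333984375, 159.54534912109375), (61.862335205078125, 20.001882553100586), 89.9131088256836)
[(np.int32(22), array([314. , 180.7])), (np.int32(7), array([330., 184.])), (np.int32(6), array([328. , 159.5])), (np.int32(4), array([329. , 169.5]))]
disc at .008 [[0.5394 0.1509 0.008 ]]
disc at .008 [[0.5593 0.1467 0.008 ]]
disc at .008 [[0.5566 0.1775 0.008 ]]
top [269 210  19   7 103] ((551.1795654296875, 166.98138427734375), (20.150005340576172, 60.88631820678711), 4.541052341461182)
[(np.int32(8), array([281.5, 210. ]))]
disc at .008 [[0.5631 0.1559 0.008 ]]
```

Run:
```python
from h import *
D={};KK={}
for cam,f,box in [("wrist","w1",(265,90,375,245)),("top","top0",(250,195,310,235)),("scene","scene0",(325,160,390,208))]:
    k=KK[cam]=get_calibration(cam);im=cv2.imread(f'pics/{f}.png');H,S,V=cv2.split(cv2.cvtColor(im,cv2.COLOR_BGR2HSV))
    lab=cv2.cvtColor(im,cv2.COLOR_BGR2LAB).astype(int);g=lab[...,1]<122
    m,st,c=biggest(g,50,box)[0]
    hull=cv2.convexHull(np.argwhere(m)[:,::-1].astype(np.int32))
    r=cv2.minAreaRect((plane(cam,hull[:,0]+0.0,k,0.008)[:,:2]*1000).astype(np.float32));print(cam,st,r)
    full=np.zeros(g.shape,np.uint8);cv2.fillConvexPoly(full,hull,1)
    w=(cv2.erode(full,np.ones((3,3)))>0)&~g
    b=biggest(w,6)[:3];D[cam]=[x[2] for x in b]
    for x in b: print('disc?',x[1][4],x[2].round(1),plane(cam,[x[2]],k,.008).round(4)[0])
    rd=(full>0)&(S>45+ (30 if cam=='scene' else 0))&g
    for x in biggest(rd,15)[:2]: print('ridge',x[1],x[2].round(1),plane(cam,[x[2]],k,.038).round(4))
```

```text
wrist [ 281  109   78  120 7981] ((547.8604125976562, 163.83041381835938), (92.19851684570312, 151.0601806640625), 1.9675947427749634)
disc? 347 [319.3 133.2] [0.5458 0.2097 0.008 ]
disc? 243 [322.1 207.5] [0.5495 0.1162 0.008 ]
disc? 115 [290.2 158.1] [0.5102 0.1793 0.008 ]
ridge [314 149  17  50 700] [321.4 173.6] [[0.5485 0.1654 0.038 ]]
top [ 257  201   45   27 1115] ((549.53564453125, 164.03961181640625), (88.29300689697266, 149.78543090820312), 1.1919447183609009)
disc? 45 [292.3 213.6] [0.5515 0.1189 0.008 ]
disc? 39 [265.4 214. ] [0.5484 0.2099 0.008 ]
disc? 8 [277.5 210. ] [0.5628 0.1694 0.008 ]
ridge [269 210  19   7 103] [278.3 213.3] [[0.5489 0.1626 0.038 ]]
scene [331 165  52  39 990] ((549.5188598632812, 161.6998748779297), (93.4022445678711, 152.828369140625), 2.04459547996521)
disc? 40 [345.3 189.3] [0.5501 0.1173 0.008 ]
disc? 34 [368.  177.4] [0.5477 0.2084 0.008 ]
```

step_arm:
  commands:
    - {"translation": [7.3, -0.9, 0], "roll": -0.031}
    - {"translation": [0, 0, 25], "roll": 0}
    - {"translation": [0, 0, 30], "roll": 0}
    - {"translation": [0, 0, 30], "roll": 0}
    - {"translation": [0, 0, 30], "roll": 0}
    - {"translation": [0, 0, 30], "roll": 0}
    - {"translation": [0, 0, 30], "roll": 0}
    - {"translation": [0, 0, 20], "roll": 0}
    - {"translation": [0, 0, 10], "roll": 0}
    - {"translation": [0, 0, 8.7], "roll": 0}
    - {"translation": [0, 0, 0], "roll": 0}

```text
time: 4.03
tool_pos: [0.5483, 0.1637, 0.012]
tool_rot: [-3.14, 0.0, 1.602]
contact_force: [0.0, 0.1, -0.3]
opening: 0.0919
grip_force: 0.0
```

step_arm:
  commands:
    - {"translation": [0, 0, 0], "roll": 0}
    - {"translation": [0, 0, 0], "roll": 0}
    - {"translation": [0, 0, 0], "roll": 0}
    - {"translation": [0, 0, 0], "roll": 0}
    - {"translation": [0, 0, 0], "roll": 0}
    - {"translation": [0, 0, 0], "roll": 0}
    - {"translation": [0, 0, 0], "roll": 0}
    - {"translation": [0, 0, 0], "roll": 0}
    - {"translation": [0, 0, 0], "roll": 0}
    - {"translation": [0, 0, 0], "roll": 0}
    - {"translation": [0, 0, 0], "roll": 0}
    - {"translation": [0, 0, 0], "roll": 0}
  fingers: 0
  grip_force: 20

```text
time: 5.03
tool_pos: [0.5487, 0.1635, 0.013]
tool_rot: [-3.141, -0.0, 1.601]
contact_force: [0.0, 0.6, -0.1]
opening: 0.0163
grip_force: 1.1
```

step_arm:
  commands:
    - {"translation": [0, 0, -5], "roll": 0}
    - {"translation": [0, 0, -15], "roll": 0}
    - {"translation": [0, 0, -25], "roll": 0}
    - {"translation": [0, 0, -30], "roll": 0}
    - {"translation": [0, 0, -30], "roll": 0}
    - {"translation": [0, 0, -30], "roll": 0}
    - {"translation": [0, 0, -30], "roll": 0}
    - {"translation": [0, 0, -30], "roll": 0}
    - {"translation": [0, 0, -15], "roll": 0}
    - {"translation": [0, 0, -10], "roll": 0}
    - {"translation": [0, 0, 0], "roll": 0}

```text
time: 5.95
tool_pos: [0.5495, 0.1637, 0.2353]
tool_rot: [3.138, -0.001, 1.601]
contact_force: [-0.0, 0.3, -2.3]
opening: 0.0161
grip_force: 20.0
```

step_arm:
  commands:
    - {"translation": [-15, 0, 0], "roll": 0}
    - {"translation": [-30, -2, 0], "roll": 0}
    - {"translation": [-35, -2.5, 0], "roll": 0}
    - {"translation": [-35, -2.5, 0], "roll": 0}
    - {"translation": [-35, -2.5, 0], "roll": 0}
    - {"translation": [-35, -2.5, 0], "roll": 0}
    - {"translation": [-35, -2.5, 0], "roll": 0}
    - {"translation": [-35, -2.5, 0], "roll": 0}
    - {"translation": [-35, -2.5, 0], "roll": 0}
    - {"translation": [-35, -2.5, 0], "roll": 0}
    - {"translation": [-35, -2.5, 0], "roll": 0}
    - {"translation": [-35, -2.5, 0], "roll": 0}
    - {"translation": [-35, -2.4, 0], "roll": 0}
    - {"translation": [-35, 0, 0], "roll": 0}
    - {"translation": [-15, 0, 0], "roll": 0}
    - {"translation": [-9, 0, 0], "roll": 0}
    - {"translation": [0, 0, 0], "roll": -0.121}
    - {"translation": [0, 0, 0], "roll": -0.121}
    - {"translation": [0, 0, 0], "roll": 0}
    - {"translation": [0, 0, 0], "roll": 0}

```text
time: 7.62
tool_pos: [0.5339, -0.3252, 0.2319]
tool_rot: [-3.141, -0.002, 1.84]
contact_force: [-0.4, 0.2, -2.0]
opening: 0.016
grip_force: 20.0
```

Run:
```python
from h import *
s=observe();print(s['time'],s['tool_pos'],s['tool_rot'],s['opening'],s['grip_force'])
k=get_calibration("wrist");np.save('k2.npy',k,allow_pickle=True)
im=read_camera("wrist");cv2.imwrite('pics/w2.png',im[:,:,::-1])
for n in ['hook_a','tray']:
  for d in search_frame("wrist",n):print(n,d)
```

```text
7.6167 [ 0.53389576 -0.32518005  0.23194463] [-3.14061760e+00 -1.92138385e-03  1.83990926e+00] 0.01596661054825016 19.992873966693878
hook_a {'at': [0.4791, -0.1531, 0.0552], 'confidence': 0.62}
tray {'at': [0.4952, -0.1943, 0.0297], 'confidence': 0.89}
tray {'at': [0.4806, -0.1552, 0.0583], 'confidence': 0.47}
```

View pics/w2.png

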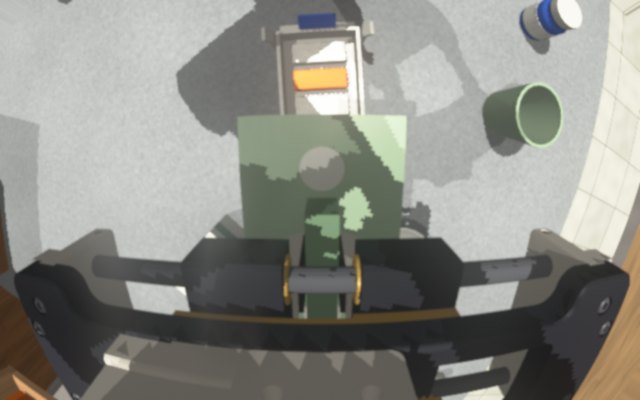

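The wrist view shows the far hook at (316,20), the far tray end, and the cover held square with its far edge at row 115. I back off to see the near hook.

step_arm:
  commands:
    - {"translation": [-20, 0, 0], "roll": 0}
    - {"translation": [-30, 0, 0], "roll": 0}
    - {"translation": [-30, 0, 0], "roll": 0}
    - {"translation": [-15, 0, 0], "roll": 0}
    - {"translation": [0, 0, 0], "roll": 0}
    - {"translation": [0, 0, 0], "roll": 0}

```text
time: 8.27
tool_pos: [0.5594, -0.4178, 0.2321]
tool_rot: [-3.141, -0.001, 1.841]
contact_force: [-0.1, -0.2, -1.3]
opening: 0.0157
grip_force: 20.0
```

Run:
```python
from h import *
s=observe();print(s['time'],s['tool_pos'],s['tool_rot'],s['opening'],s['grip_force'])
k=get_calibration("wrist");np.save('k3.npy',k,allow_pickle=True)
im=read_camera("wrist");cv2.imwrite('pics/w3.png',im[:,:,::-1])
a=cv2.imread('pics/w2.png')[0:240,200:440];b=im[0:240,200:440,::-1]
cv2.imwrite('pics/v3.png',cv2.resize(np.hstack([a,b]),(800,400),interpolation=cv2.INTER_CUBIC))
def blue(f,box,n=2):
    H,S,V=cv2.split(cv2.cvtColor(cv2.imread(f),cv2.COLOR_BGR2HSV))
    m=(H>100)&(H<130)&(S>110)
    return [(x[1],x[2]) for x in biggest(m,8,box)[:n]]
k2=np.load('k2.npy',allow_pickle=True).item()
for cam,f,box,kk in [('wrist','w2',(230,0,400,110),k2),('wrist','w3',(200,0,440,150),k),('top','top0',(360,200,430,255),None),('scene','scene0',(205,190,275,250),None)]:
    kk=kk or get_calibration(cam)
    for st,c in blue(f'pics/{f}.png',box): print(f,st,c.round(1),plane(cam,[c],kk,.067).round(4)[0])
```

```text
8.2667 [ 0.55942048 -0.4178304   0.2320678 ] [-3.14118299e+00 -1.30099402e-03  1.84068607e+00] 0.015683701289681422 19.993282556533813
w2 [299  14  34  12 178] [311.9  17.8] [ 0.4752 -0.1533  0.067 ]
w3 [309  68  36  10 289] [327.5  72.4] [ 0.5324 -0.3002  0.067 ]
top0 [417 215   8  12  55] [420.4 220.7] [ 0.5314 -0.2977  0.067 ]
top0 [371 230   7  12  45] [374.3 235.4] [ 0.4815 -0.1504  0.067 ]
scene0 [215 231  13  15  68] [221.4 237. ] [ 0.5428 -0.3007  0.067 ]
scene0 [255 196  10  12  55] [259.3 201.5] [ 0.4884 -0.1549  0.067 ]
```

View pics/v3.png

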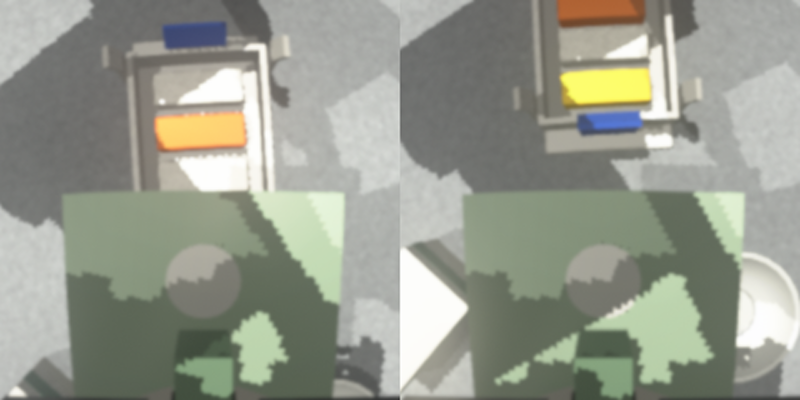

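```bash
cat > ortho.py <<'E'
from h import *
def ortho(im,k,c,yaw,z,X,Y,s):
    # tray-frame grid -> wrist fisheye remap ; X,Y in mm ranges, s px/mm, y up
    xs=np.arange(X[0],X[1],1/s)/1e3;ys=np.arange(Y[1],Y[0],-1/s)/1e3
    gx,gy=np.meshgrid(xs,ys);R=np.array([[np.cos(yaw),-np.sin(yaw)],[np.sin(yaw),np.cos(yaw)]])
    w=np.stack([gx,gy],-1)@R.T+np.array(c)
    P=np.concatenate([w,np.full(gx.shape+(1,),z)],-1);T=k['world_from_camera'];K=k['camera_matrix']
    q=(P-T[:3,3])@T[:3,:3];a,b,d=q[...,0],-q[...,1],-q[...,2]
    h=np.hypot(a,b)+1e-9;th=np.arctan2(h,d)
    return cv2.remap(im,(K[0,2]+K[0,0]*th*a/h).astype(np.float32),(K[1,2]+K[1,1]*th*b/h).astype(np.float32),cv2.INTER_CUBIC)
E
python3 - <<'E'
from ortho import *
c=(.5065,-.2265);yaw=.273;out=[]
for z in(.04,.067):
    A=[]
    for f,kf,Y in[('w2','k2',(5,95)),('w3','k3',(-95,5))]:
        A.append(ortho(cv2.imread(f'pics/{f}.png'),np.load(kf+'.npy',allow_pickle=True).item(),c,yaw,z,(-65,65),Y,3))
    m=np.vstack(A)
    for x in range(-60,61,20): cv2.line(m,((x+65)*3,0),((x+65)*3,570 if x==0 else 12),(0,0,255),1)
    for x in(-47,47): cv2.line(m,((x+65)*3,0),((x+65)*3,570),(255,0,255),1)
    for y in(-74.5,74.5,-78.5,78.5): cv2.line(m,(0,int((95-y)*3)),(40,int((95-y)*3)),(0,200,0),1)
    out.append(m)
cv2.imwrite('pics/o1.png',np.hstack(out))
E
```

```text
(no output)
```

View pics/o1.png

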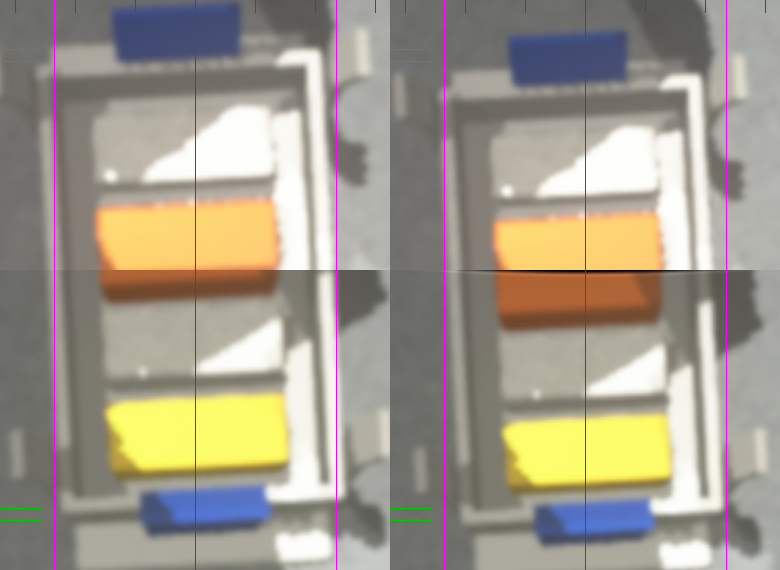

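The orthophoto shows the tray walls turned about 0.05 more than my guess, so yaw is about 0.325. The centre is off by about (-1.25, +1.5) mm and the hook widths come out right. Next I check the cover in the hand.

Run:
```python
from h import *
for f,kf,tcp,yaw in [('w2','k2',(.5339,-.3252,.2319),1.84),('w3','k3',(.5594,-.4178,.2321),1.8407)]:
    k=np.load(kf+'.npy',allow_pickle=True).item();im=cv2.imread(f'pics/{f}.png')
    a=cv2.cvtColor(im,cv2.COLOR_BGR2LAB).astype(int)[...,1]
    m=biggest(a<124,500,(225,90,420,238))[0][0]
    rows=range(125,195,5);L=[];R=[]
    for r in rows:
        c=np.flatnonzero(m[r]);L.append((c[0]-.5,r));R.append((c[-1]+.5,r))
    T=[(c,np.flatnonzero(m[:,c])[0]-.5) for c in range(250,400,10)]
    x=np.array([np.cos(yaw),np.sin(yaw)]);y=np.array([np.sin(yaw),-np.cos(yaw)])
    for n,p in(('L',L),('R',R),('T',T)):
        w=plane('wrist',p,k,tcp[2]-.005)[:,:2]-np.array(tcp[:2]);u,v=w@x*1e3,w@y*1e3
        print(f,n,np.polyfit(u,v,1).round(4) if n!='T' else np.polyfit(v,u,1).round(4), 'mean u,v',u.mean().round(1),v.mean().round(1))
```

```text
w2 L [-2.49000e-02 -4.43176e+01] mean u,v 52.3 -45.6
w2 R [1.42000e-02 4.42362e+01] mean u,v 52.4 45.0
w2 T [3.00000e-03 7.49825e+01] mean u,v 75.0 -1.4
w3 L [ 1.20000e-02 -4.75762e+01] mean u,v 52.3 -46.9
w3 R [3.36000e-02 4.28913e+01] mean u,v 52.4 44.6
w3 T [2.30000e-03 7.52519e+01] mean u,v 75.2 -1.4
```

step_arm:
  commands:
    - {"translation": [15, 0, 0], "roll": 0}
    - {"translation": [30, 0, 0], "roll": 0}
    - {"translation": [30, -0.4, 0], "roll": 0}
    - {"translation": [30, 0, 0], "roll": 0}
    - {"translation": [30, 0, 0], "roll": 0}
    - {"translation": [30, 0, 0], "roll": 0}
    - {"translation": [20, 0, 0], "roll": 0}
    - {"translation": [14.7, 0, 0], "roll": -0.055}
    - {"translation": [0, 0, 20], "roll": 0}
    - {"translation": [0, 0, 30], "roll": 0}
    - {"translation": [0, 0, 30], "roll": 0}
    - {"translation": [0, 0, 20], "roll": 0}
    - {"translation": [0, 0, 12], "roll": 0}
    - {"translation": [0, 0, 0], "roll": 0}
    - {"translation": [0, 0, 0], "roll": 0}

```text
time: 9.57
tool_pos: [0.5053, -0.2244, 0.1214]
tool_rot: [-3.141, -0.001, 1.898]
contact_force: [0.6, -0.8, 0.1]
opening: 0.0157
grip_force: 20.0
```

Run:
```python
from h import *
s=observe();print(s['time'],s['tool_pos'],s['tool_rot'],s['contact_force'])
a=read_camera("scene")[150:290,150:330,::-1];b=read_camera("top")[160:280,340:480,::-1]
w=read_camera("wrist")[:,:,::-1];cv2.imwrite('pics/w4.png',w)
cv2.imwrite('pics/o4.png',np.hstack([cv2.resize(a,(400,311),interpolation=cv2.INTER_CUBIC),cv2.resize(w[60:260,200:440],(373,311),interpolation=cv2.INTER_CUBIC)]))
```

```text
9.5667 [ 0.50529105 -0.22439349  0.12136587] [-3.14144669e+00 -5.48811475e-04  1.89831350e+00] [ 0.59995446 -0.84987702  0.11580706]
```

View pics/o4.png

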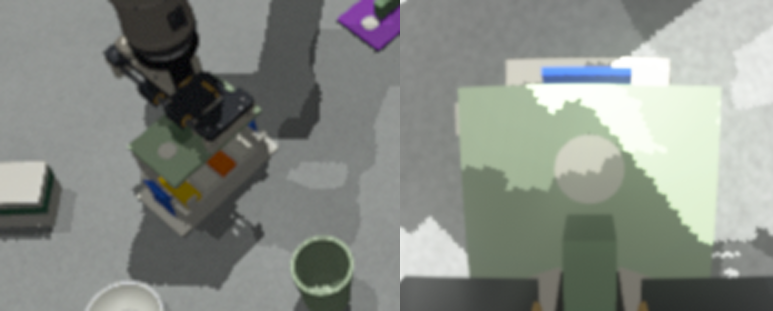

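The wrist view shows the cover centred over the tray, with hook_a's top just beyond its far edge at crop (586,75), about 1 mm to the left. I make a small correction and lower.

step_arm:
  commands:
    - {"translation": [-1.2, -0.7, 0], "roll": 0}
    - {"translation": [0, 0, 10], "roll": 0}
    - {"translation": [0, 0, 15], "roll": 0}
    - {"translation": [0, 0, 10], "roll": 0}
    - {"translation": [0, 0, 6], "roll": 0}
    - {"translation": [0, 0, 4], "roll": 0}
    - {"translation": [0, 0, 0], "roll": 0}
    - {"translation": [0, 0, 0], "roll": 0}

```text
time: 10.38
tool_pos: [0.5054, -0.2268, 0.076]
tool_rot: [3.141, -0.0, 1.898]
contact_force: [-0.5, -0.2, -1.6]
opening: 0.016
grip_force: 20.0
```

step_arm:
  commands:
    - {"translation": [0, 0, 1], "roll": 0}
    - {"translation": [0, 0, 1], "roll": 0}
    - {"translation": [0, 0, 1], "roll": 0}
    - {"translation": [0, 0, 0], "roll": 0}

```text
time: 10.72
tool_pos: [0.5053, -0.2267, 0.0731]
tool_rot: [3.141, 0.0, 1.898]
contact_force: [-0.3, 0.7, -0.3]
opening: 0.016
grip_force: 20.0
```

step_arm:
  commands:
    - {"translation": [0, 0, 1], "roll": 0}
    - {"translation": [0, 0, 0.5], "roll": 0}
    - {"translation": [0, 0, 0], "roll": 0}
    - {"translation": [0, 0, 0], "roll": 0}

```text
time: 11.05
tool_pos: [0.5053, -0.2267, 0.0715]
tool_rot: [3.141, -0.0, 1.898]
contact_force: [0.1, 0.6, -1.4]
opening: 0.0156
grip_force: 20.0
```

step_arm:
  commands:
    - {"translation": [0, 0, 0], "roll": 0}
    - {"translation": [0, 0, 0], "roll": 0}
    - {"translation": [0, 0, 0], "roll": 0}
    - {"translation": [0, 0, 0], "roll": 0}
    - {"translation": [0, 0, 0], "roll": 0}
    - {"translation": [0, 0, 0], "roll": 0}
  fingers: 0.45

```text
time: 11.55
tool_pos: [0.5053, -0.2268, 0.0716]
tool_rot: [3.141, 0.0, 1.898]
contact_force: [0.7, -0.4, -0.1]
opening: 0.0413
grip_force: 0.0
```

step_arm:
  commands:
    - {"translation": [0, 0, -5], "roll": 0}
    - {"translation": [0, 0, -15], "roll": 0}
    - {"translation": [0, 0, -20], "roll": 0}
    - {"translation": [0, 0, -25], "roll": 0}
    - {"translation": [0, 0, -25], "roll": 0}
    - {"translation": [-40, 0, 0], "roll": 0}
    - {"translation": [0, 0, 0], "roll": 0}
    - {"translation": [0, 0, 0], "roll": 0}

```text
time: 12.22
tool_pos: [0.5184, -0.266, 0.1619]
tool_rot: [3.141, 0.001, 1.896]
contact_force: [-0.4, -0.3, 0.0]
opening: 0.0416
grip_force: 0.0
```

Run:
```python
from h import *
s=observe();print(s['time'],s['tool_pos'],s['tool_rot'],s['contact_force'],s['opening'])
k=get_calibration('wrist');np.save('k5.npy',k,allow_pickle=True)
w=read_camera("wrist")[:,:,::-1];cv2.imwrite('pics/w5.png',w)
a=read_camera("scene")[150:290,150:330,::-1]
cv2.imwrite('pics/o5.png',np.hstack([cv2.resize(a,(360,280),interpolation=cv2.INTER_CUBIC),cv2.resize(w[20:300,150:490],(425,280)[::1],interpolation=cv2.INTER_CUBIC)]))
for c in('top','scene'):
    read_camera(c)
for c in('wrist','scene'):
    for d in search_frame(c,'cover_center')[:4]:print(c,d)
```

```text
12.2167 [ 0.51835214 -0.26602231  0.16189063] [3.14087798e+00 1.05290568e-03 1.89606838e+00] [-0.41780442 -0.26524262  0.01068693] 0.04160768709015756
wrist {'at': [0.5065, -0.2189, 0.0669], 'confidence': 0.85}
wrist {'at': [0.4936, -0.1806, 0.0614], 'confidence': 0.57}
scene {'at': [0.5165, -0.2389, 0.0661], 'confidence': 0.86}
scene {'at': [0.4184, 0.3711, 0.0095], 'confidence': 0.81}
scene {'at': [0.3872, 0.1366, 0.0079], 'confidence': 0.68}
```

View pics/o5.png

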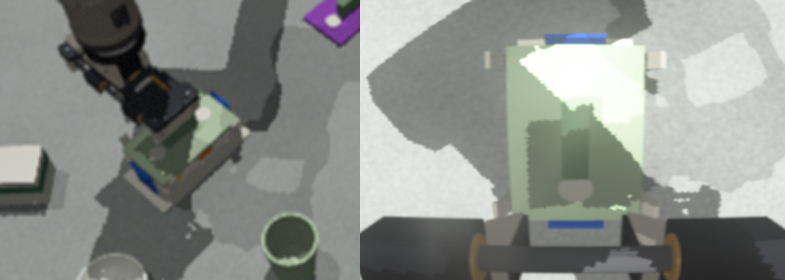

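The cover lies level on both hooks between the guide tabs, with hook_a at (576,38) and hook_b at (576,224) in the crop, and it is let go. I turn the open gripper 90 degrees so that both fingertips (inner faces 46 mm out) press both ends at once.

step_arm:
  commands:
    - {"translation": [20, 0, 0], "roll": 0}
    - {"translation": [21.3, 0, 0], "roll": 0}
    - {"translation": [0, 0, 0], "roll": 0.121}
    - {"translation": [0, 0, 0], "roll": 0.121}
    - {"translation": [0, 0, 0], "roll": 0.121}
    - {"translation": [0, 0, 0], "roll": 0.121}
    - {"translation": [0, 0, 0], "roll": 0.121}
    - {"translation": [0, 0, 0], "roll": 0.121}
    - {"translation": [0, 0, 0], "roll": 0.121}
    - {"translation": [0, 0, 0], "roll": 0.121}
    - {"translation": [0, 0, 0], "roll": 0.121}
    - {"translation": [0, 0, 0], "roll": 0.121}
    - {"translation": [0, 0, 0], "roll": 0.121}
    - {"translation": [0, 0, 0], "roll": 0.121}
    - {"translation": [0, 0, 0], "roll": 0.119}
    - {"translation": [0, 0, 0], "roll": 0}
    - {"translation": [0, 0, 0], "roll": 0}
  fingers: 1

```text
time: 13.93
tool_pos: [0.5048, -0.2252, 0.1615]
tool_rot: [-3.141, 0.0, 0.331]
contact_force: [0.1, -0.8, -0.6]
opening: 0.0917
grip_force: 0.0
```

step_arm:
  commands:
    - {"translation": [0, 0, 20], "roll": 0}
    - {"translation": [0, 0, 30], "roll": 0}
    - {"translation": [0, 0, 20], "roll": 0}
    - {"translation": [0, 0, 12], "roll": 0}
    - {"translation": [0, 0, 6], "roll": 0}
    - {"translation": [0, 0, 0], "roll": 0}

```text
time: 14.43
tool_pos: [0.5042, -0.225, 0.0723]
tool_rot: [-3.14, 0.002, 0.329]
contact_force: [-0.1, 0.6, -0.1]
opening: 0.0918
grip_force: 0.0
```

step_arm:
  commands:
    - {"translation": [0.4, 2, 0], "roll": 0}
    - {"translation": [0, 0, 3], "roll": 0}
    - {"translation": [0, 0, 3], "roll": 0}
    - {"translation": [0, 0, 3], "roll": 0}
    - {"translation": [0, 0, 3], "roll": 0}
    - {"translation": [0, 0, 0], "roll": 0}

```text
time: 14.93
tool_pos: [0.5062, -0.2274, 0.0616]
tool_rot: [3.141, -0.001, 0.327]
contact_force: [0.6, 0.8, 1.0]
opening: 0.092
grip_force: 0.6
```

step_arm:
  commands:
    - {"translation": [0, 0, 3], "roll": 0}
    - {"translation": [0, 0, 3], "roll": 0}
    - {"translation": [0, 0, 3], "roll": 0}
    - {"translation": [0, 0, 2], "roll": 0}
    - {"translation": [0, 0, 0], "roll": 0}
    - {"translation": [0, 0, 0], "roll": 0}

```text
time: 15.43
tool_pos: [0.5055, -0.227, 0.05]
tool_rot: [-3.14, 0.001, 0.327]
contact_force: [1.1, 1.0, -0.6]
opening: 0.0914
grip_force: 0.0
```

step_arm:
  commands:
    - {"translation": [0, 0, 2], "roll": 0}
    - {"translation": [0, 0, 1.5], "roll": 0}
    - {"translation": [0, 0, 1], "roll": 0}
    - {"translation": [0, 0, 0], "roll": 0}

```text
time: 15.77
tool_pos: [0.506, -0.2273, 0.0482]
tool_rot: [3.141, -0.001, 0.327]
contact_force: [-5.5, 3.1, 19.1]
opening: 0.0918
grip_force: 9.7
```

The tips stop on firm contact at z = 0.048 with 19 N, which is the home height. I press slightly more, then retreat and check.

step_arm:
  commands:
    - {"translation": [0, 0, 1.5], "roll": 0}
    - {"translation": [0, 0, 0], "roll": 0}
    - {"translation": [0, 0, -5], "roll": 0}
    - {"translation": [0, 0, -15], "roll": 0}
    - {"translation": [0, 0, -30], "roll": 0}
    - {"translation": [0, 0, -30], "roll": 0}
    - {"translation": [0, 0, -30], "roll": 0}
    - {"translation": [-40, 0, -30], "roll": 0}
    - {"translation": [-40, 0, 0], "roll": 0}
    - {"translation": [-40, 0, 0], "roll": 0}
    - {"translation": [0, 0, 0], "roll": 0}
    - {"translation": [0, 0, 0], "roll": 0}

```text
time: 16.77
tool_pos: [0.3972, -0.2642, 0.1799]
tool_rot: [3.141, -0.0, 0.324]
contact_force: [0.4, 0.1, -0.6]
opening: 0.0918
grip_force: 0.0
```

Run:
```python
from h import *
s=observe();print(s['time'],s['tool_pos'],s['contact_force'])
k=get_calibration('wrist')
w=read_camera("wrist")[:,:,::-1];cv2.imwrite('pics/w6.png',w)
a=read_camera("scene")[:,:,::-1];t=read_camera('top')[:,:,::-1]
cv2.imwrite('pics/o6.png',np.hstack([cv2.resize(a[170:270,180:300],(384,320),interpolation=cv2.INTER_CUBIC),cv2.resize(w[:300],(400,188)).repeat(1,0) if 0 else cv2.resize(w[0:320,120:520],(400,320))]))
for c in('top','scene','wrist'):
    for d in search_frame(c,'cover_center')[:4]:
        if abs(d['at'][1]+.227)<.08: print(c,d)
```

```text
16.7667 [ 0.39717775 -0.26422649  0.17985073] [ 0.43528248  0.14945756 -0.62731624]
top {'at': [0.5041, -0.2252, 0.0454], 'confidence': 0.96}
scene {'at': [0.5103, -0.2294, 0.0448], 'confidence': 0.62}
wrist {'at': [0.5026, -0.2247, 0.0482], 'confidence': 0.69}
wrist {'at': [0.4797, -0.1534, 0.0586], 'confidence': 0.67}
```

View pics/o6.png

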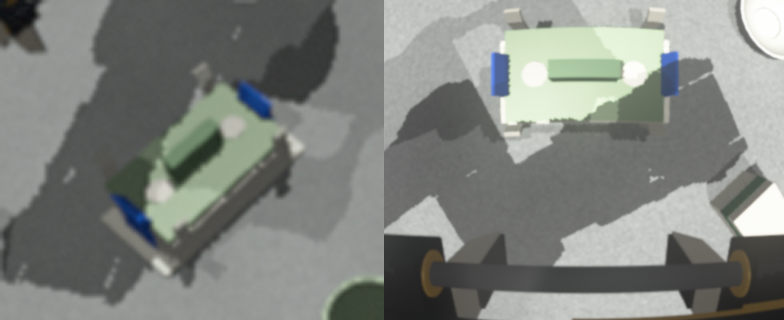

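The cover sits on the tray walls with both hooks over its ends, at crop (500,75) and (669,75). It is level, with its surface about 47 mm up.

```bash
python3 -c "
from cell import *
print(hand_in())"
```

```text
the job is handed in; nothing more can be done
None
```

The sage cover was laid on the hooks, let go, then pressed home under both hooks (last view: level, top about 47 mm up), and the job is handed in at about 17 s with nothing else knowingly touched; no verdict came back.

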